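# Clear the base board, then hold the ball tray level over it

### The job

First clear the two wooden offcuts off the toy's flat base board into the open scrap box. Then pick up the ball tray by its upright handle, keep it level so that the loose wooden ball stays in its pocket, and hold it level and still over the middle of the board, about 10 cm above it, with its long side along the board's long side; finish while still holding it there. Leave the glue bottle, the tin and the screwdriver alone.

Things in the scene. Friction and masses are not known exactly. Their poses are not given: they have to be found in the camera images.
- board: The toy's base board: flat plain plywood plate fixed on the bench, 220 x 130 x 12 mm. Origin: centre of its underside (on the bench, z = 0); x along its 220 mm side, y along its 130 mm side, z up; the top face is 12 mm above the origin. Both offcuts start on it.
- scrap_box: Open-topped wooden scrap box, fixed on the bench, outside 180 (x) x 140 (y) x 60 mm high, walls 6 mm thick, empty. Origin: centre of its underside; the rim is 60 mm above it. It stands on one side of the board, left or right, the tray on the other.
- offcut_block: Loose plain rectangular wood offcut, 52 (x) x 30 (y) x 22 mm high, about 22 g, lying on the base board. Origin: centre of its underside.
- offcut_step: Loose step-shaped wood offcut, 56 (x) x 26 (y) mm, about 20 g, lying on the base board: 25 mm high over its -x half, 14 mm high over its +x half. Origin: centre of its underside.
- tray: Loose plywood ball tray, 0.13 to 0.25 kg: plate 200 (x) x 80 (y) x 12 mm, with an upright wooden handle block in its middle, 44 (x) x 18 (y) mm, from the plate's top to 72 mm above the origin. Two round blind pockets, 53 mm across and 4 mm deep, centred 62 mm either side of the middle along x; the ball lies in the +x one, the other is empty. Origin: centre of its underside, under the handle; its balance point is within 5 mm of the handle's middle. Starts flat on the bench.
- tray_pocket (a point): Point of the tray where the ball's centre is when the ball rests in the middle of its pocket: 62 mm along the tray's x, 25 mm above its underside.
- ball_center (a point): Centre of the loose wooden ball, 34 mm in diameter, 16 g. It can roll about 15 mm each way inside its pocket and climbs out over the 4 mm rim if the tray tips by more than about 35 degrees or is jerked hard.
- glue: Bystander: white glue bottle, 52 mm across, 110 mm tall, standing beyond the work. Origin: centre of its underside.
- tin: Bystander: plain steel tin, 66 mm across, 75 mm tall, standing beyond the work. Origin: centre of its underside.
- screwdriver: Bystander: screwdriver lying crosswise on the bench beyond the board, about 180 mm long and under 35 mm high.

How it is judged (in metres and radians):
On the way, in this order (a step that is already met when the one before it is completed fails the run):
1. both offcuts lie in the scrap box, let go (x of offcut_block in the frame of scrap_box between -0.084 and 0.084 m and y of offcut_block in the frame of scrap_box between -0.064 and 0.064 m and z of offcut_block in the frame of scrap_box between 0 and 0.05 m and x of offcut_step in the frame of scrap_box between -0.084 and 0.084 m and y of offcut_step in the frame of scrap_box between -0.064 and 0.064 m and z of offcut_step in the frame of scrap_box between 0 and 0.05 m and contact force between each of offcut_block, offcut_step and the fingers below 0.05 N), for 0.2 s.
2. the tray is lifted clear of the bench in the gripper with the ball in its pocket (height (world z) of tray above 0.04 m and contact force between tray and the fingers above 0.5 N and distance between ball_center and tray_pocket below 0.022 m), for 0.2 s.
At the end, for the whole second after the job is handed in: Both offcuts in the scrap box, let go. The gripper alone holds the tray still, within 35 mm of the board's centre, 60 to 140 mm above its top, tilted under 0.12 rad, long axis within 0.2 rad of the board's, the ball in its pocket (within 22 mm of the pocket point) (all of step 1 and distance between ball_center and tray_pocket below 0.022 m and contact force between tray and the fingers above 0.5 N and horizontal distance between tray and board below 0.035 m and z of tray in the frame of board between 0.072 and 0.152 m and angle between tray's own z axis and vertical below 0.12 rad and angle between the x axis of tray and the x axis of board, either way round below 0.2 rad and linear speed of tray below 0.03 m/s and angular speed of tray below 0.2 rad/s and contact force between tray and board below 0.05 N and contact force between tray and scrap_box below 0.05 N and contact force between tray and offcut_block below 0.05 N and contact force between tray and offcut_step below 0.05 N and contact force between tray and glue below 0.05 N and contact force between tray and tin below 0.05 N and contact force between tray and screwdriver below 0.05 N); the arm keeps its last pose, push and grip.
It fails at once if the ball leaves its pocket (centre more than 30 mm from the pocket point) (distance between ball_center and tray_pocket above 0.03 m).
It fails at once if the glue bottle, the tin or the screwdriver is moved more than 30 mm (distance of any of glue, tin, screwdriver from where it was at the start of the episode above 0.03 m).
It also fails if it takes over 72 s, if anything falls off the work surface, if the arm or the gripper's body presses on something with over 40 N, if the wrist force passes 120 N, or if a joint passes its speed limit or range.

### The arm

A 6-joint arm with a two-finger parallel gripper is mounted at the origin on the work surface. World frame = base frame: x ahead of the robot, y to its left, z up, the work surface at z = 0. Lengths are in mm, angles in rad, forces in N, time in s.
With the tool pointing down it reaches from about 350 to 975 mm from the base axis. Payload 7.1 kg.
Tool frame: the origin (TCP) lies on the mounting face of the last link; the fingertips stand 182 mm ahead of it and the grasp point (between the pads) lies 163 mm ahead of it (ctrl.tcp_to_tips is the distance from the TCP to the fingertips, in mm); z points along the fingers, y is the direction in which the jaws open and shut (so a half turn about z gives the same grasp; the last joint's range is limited). The gripper opens to 88 mm and grips with 3 to 60 N. Pads are 20 mm wide; open, the fingers measure 115 mm over their backs; the gripper's body (75 mm by 178 mm) begins 61 mm behind the grasp point.
Start: joints at [1.119, 0.423, 1.63, -0, 1.089, -0.019], TCP at [262.102, 567.37, 404.675] pointing down, gripper open.
Joint ranges: [-3, 3], [-0.9, 2.11], [0.09, 2.58], [-1.31, 4.45], [0.11, 2.69], [-2.54, 2.54]. Speed limits (rad/s): [2.39, 2.39, 3.01, 3.14, 3.14, 3.14].

### API

Orientations are given as a rotation vector (axis times angle).
In Python, from workcell import ctrl gives the robot as it stands. The module is installed in compiled form; this text tells all that it offers.
- The arm moves only by the tool send_rows, never from a script. Its argument "commands" is a list of rows, each an object with "translation": the shift along the world's x, y, z normalised to -1 to 1, where 1 is 0.1 m, a list of three; "twist": the turn, a rotation vector about the world's x, y, z normalised to -1 to 1, where 1 is 0.5 rad, a list of three. A call has exactly 10 rows; each row is the pose to reach, as a shift and turn from the pose commanded when the call began; what a row does not reach only later rows make up. A row lasts 1/10 s, in which the tool goes at most 50 mm and 8.59 degrees, less where a joint would pass 70% of its speed; a pose out of reach is approached as far as the arm can. A call with a number of a shift or a turn outside -1 to 1 is refused whole. A call with a gripper value outside its range is refused whole. "grip" is the closure, from -1 (fully open) to 1 (shut), set as the call begins (left out, the last holds). The fingers move at their own pace and stop on an object; the grip force is fixed at half the most. Time passes only in rows, so rows that repeat a pose let the fingers close, or fill a call up. It gives the time, the measured TCP pose, the force and the opening at its end, in the units of the state.
- ctrl.get_obs(): the state, without advancing time (a new reading comes with each control period).
- ctrl.get_image(name): name is "scene" or "top" or "wrist"; returns a dict with "img" (384x512x3 uint8, red, green, blue), "intrinsics" (3x3 intrinsics, pixels), "cam_to_world" (4x4, takes a point from camera to world coordinates). Camera axes: x right, y down, z forward; pixel columns grow to the right and rows downward; lengths in mm; the calibration is good to about 2 mm. The wrist camera is an equidistant fisheye: a pixel r from the principal point sees the ray r / f radians off the axis. A picture is of the moment at which its call begins. There is no depth.
- ctrl.close_job(): hands the job in, once; it reports no verdict.
The state is a dict: "t": time; "qpos": joint angles; "qvel": joint speeds; "joint_torque": joint torques, N m; "ee_pos": TCP position; "orientation": TCP orientation; "ft_force": force on the tool from outside, world axes, zero at the start; "moment": the same for the moment, N m; "width": finger opening in mm.
Only numpy, scipy, OpenCV 4.12 (cv2) and the standard library are available. Lean on these libraries where they do the work, as an engineer would, in place of code of your own. Each camera call takes 0.05 s, during which the arm holds its last target. There are 200 camera calls.

## Working session

There is one attempt and no reset: what is moved stays moved. The work goes in short steps, Python scripts to look and compute and a tool call to move; the robot and the scene stay as the last step left them, time stands still between calls to the robot, and variables do not carry over. Pictures are saved under pics/ and viewed, about 8 in all and at most 12, crops included, and the job is handed in when it is done.

Besides the shell and the picture viewer there is one more tool, called after ">>>" as name([rows], argument=value, ...), one row to a line, values as JSON. send_rows: Moves the arm, as the interface text tells. Its arguments: {"type":"object","properties":{"commands":{"type":"array","items":{"type":"object","properties":{"translation":{"type":"array","items":{"type":"number"}},"twist":{"type":"array","items":{"type":"number"}}}}},"grip":{"type":"number"}},"required":["commands"]}

```bash
mkdir -p pics; cat > h.py <<'E'
import numpy as np, cv2
from workcell import ctrl
def snap(name,fn):
    d=ctrl.get_image(name); cv2.imwrite(f'pics/{fn}.png',d['img'][:,:,::-1]); np.savez(f'pics/{fn}.npz',K=d['intrinsics'],T=d['cam_to_world']); return d
def px(fn,u,v,z):
    f=np.load(f'pics/{fn}.npz');K,T=f['K'],f['T']
    r=T[:3,:3]@np.linalg.solve(K,[u,v,1.]); o=T[:3,3]
    return (o+r*(z-o[2])/r[2]).round(1)
E
python3 - <<'E'
from h import *
d=snap('top','top0'); snap('scene','scene0')
print(d['intrinsics'],d['cam_to_world']); o=ctrl.get_obs(); print(o)
a=cv2.imread('pics/top0.png'); cv2.imwrite('pics/top0b.png',cv2.resize(a,(800,600)))
E
```

```text
[[472.50874809   0.         253.15433573]
 [  0.         472.50874809 191.40200307]
 [  0.           0.           1.        ]] [[-1.43459611e-02 -9.87887164e-01  1.54509366e-01  4.70387680e+02]
 [-9.99756648e-01  1.67614963e-02  1.43421537e-02 -1.22481072e+01]
 [-1.67582377e-02 -1.54266014e-01 -9.87887219e-01  1.18096276e+03]
 [ 0.00000000e+00  0.00000000e+00  0.00000000e+00  1.00000000e+00]]
{'t': 0.1, 'qpos': array([ 1.11901815e+00,  4.23776596e-01,  1.63056751e+00, -3.60818001e-05,
        1.08859338e+00, -1.89595942e-02]), 'qvel': array([ 0.00063049,  0.00032617, -0.00194876, -0.00130063, -0.00115999,
        0.00023032]), 'joint_torque': array([-6.77052594e-05, -5.45615137e+01, -2.74327880e+01,  6.44112309e-02,
        1.87620381e-02, -1.74630128e-05]), 'ee_pos': array([262.00008289, 567.17682452, 403.98975861]), 'orientation': array([-6.74489020e-01, -3.06804327e+00,  2.06573150e-03]), 'ft_force': array([ 0.14360377, -0.2342698 ,  0.16106701]), 'moment': array([-0.05346942,  0.02978464,  0.04784014]), 'width': 87.5470447886872}
```

View pics/top0b.png

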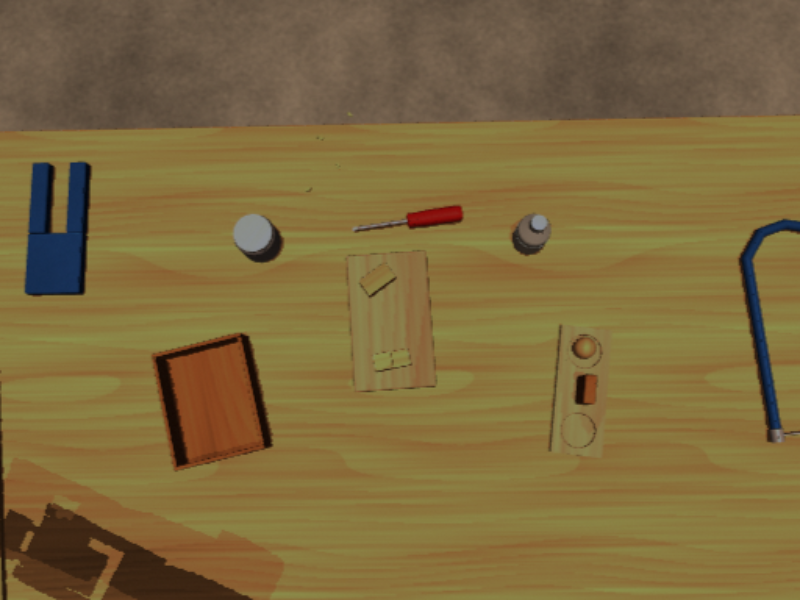

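View pics/scene0.png

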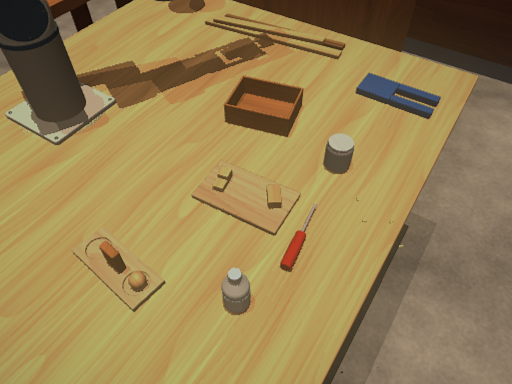

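The top view (800 px scale) shows the scrap box near (212,402), and the board near (391,320) with the block at (377,280) and the step at (392,359). The tray is near (580,390), with its ball at the far end. I'll enlarge that area to measure it.

```bash
python3 - <<'E'
from h import *
a=cv2.imread('pics/top0.png'); c=cv2.resize(a[152:302,215:400],None,fx=4.3,fy=4.0,interpolation=cv2.INTER_CUBIC)
cv2.imwrite('pics/c.png',cv2.convertScaleAbs(c,alpha=1.5)); print(c.shape)
E
```

```text
(600, 796, 3)
```

View pics/c.png

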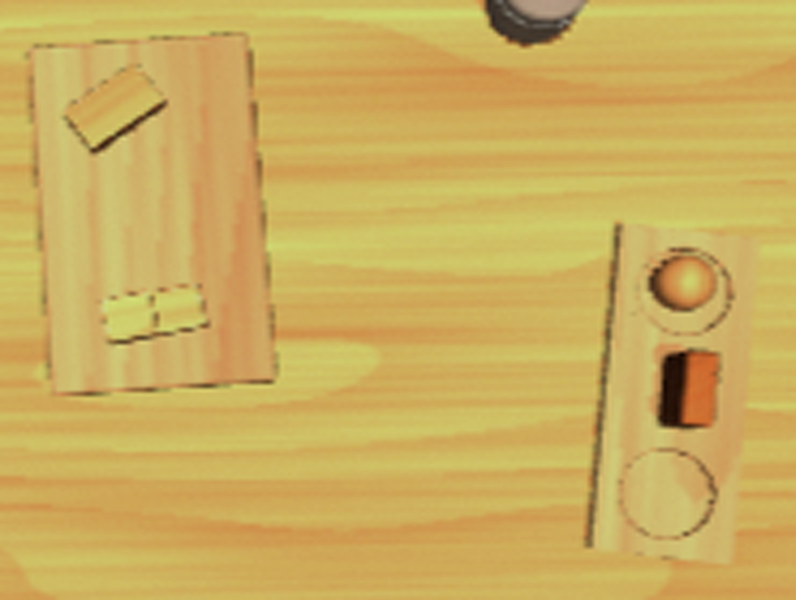

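```bash
cat >> h.py <<'E'
def rect(P):
    P=np.array(P); c=P.mean(0)
    e=[P[1]-P[0],P[2]-P[1],P[3]-P[2],P[0]-P[3]]
    return c.round(1),[(round(np.hypot(*v[:2]),1),round(np.degrees(np.arctan2(v[1],v[0])),1)) for v in e]
E
python3 - <<'E'
from h import *
f=lambda x,y,z:px('top0',215+(x+.5)/4.3-.5,152+(y+.5)/4-.5,z)
for n,z,P in [('board',12,[(28,47),(246,35),(274,381),(53,393)]),('block',34,[(65,116),(137,65),(167,101),(94,150)]),
 ('step',31,[(101,300),(203,285),(209,323),(110,341)]),('tray',12,[(619,225),(757,236),(733,563),(588,548)]),
 ('handle',72,[(685,352),(720,352),(716,427),(680,427)])]:
    print(n,rect([f(x,y,z) for x,y in P]))
a,b=f(685,291,12),f(667,493,12); print('pockets',a,b,(a+b)/2,np.degrees(np.arctan2(*(a-b)[1::-1])))
g=lambda x,y,z:px('top0',x*.64,y*.64,z)
print('box',rect([g(152,353,60),g(244,334,60),g(271,446,60),g(177,469,60)]))
print('tin',g(253,228,75),'glue',g(539,222,110),'ball',f(686,281,29), 'screw',g(462,214,15),g(354,231,10))
E
```

```text
board (array([620.3,  14.3,  12. ]), [(np.float64(128.4), np.float64(-87.6)), (np.float64(217.9), np.float64(-176.9)), (np.float64(126.6), np.float64(92.4)), (np.float64(218.0), np.float64(3.5))])
block (array([682.2,  32.6,  34. ]), [(np.float64(52.1), np.float64(-53.1)), (np.float64(28.5), np.float64(-143.4)), (np.float64(51.9), np.float64(125.3)), (np.float64(27.1), np.float64(37.2))])
step (array([556.1,  11.4,  31. ]), [(np.float64(58.6), np.float64(-81.9)), (np.float64(23.4), np.float64(-172.6)), (np.float64(57.0), np.float64(100.2)), (np.float64(25.5), np.float64(11.1))])
tray (array([ 504.8, -282.7,   12. ]), [(np.float64(79.2), np.float64(-95.9)), (np.float64(199.6), np.float64(172.8)), (np.float64(81.3), np.float64(82.9)), (np.float64(198.0), np.float64(-7.8))])
handle (array([ 503.7, -282.8,   72. ]), [(np.float64(18.9), np.float64(-90.9)), (np.float64(43.3), np.float64(173.9)), (np.float64(19.3), np.float64(89.1)), (np.float64(43.4), np.float64(-6.6))])
pockets [ 565.9 -292.    12. ] [ 443.4 -275.3   12. ] [ 504.65 -283.65   12.  ] -7.763078816520562
box (array([496.4, 285.3,  60. ]), [(np.float64(143.2), np.float64(-79.2)), (np.float64(174.4), np.float64(-165.6)), (np.float64(143.6), np.float64(102.7)), (np.float64(179.2), np.float64(14.2))])
tin [758.2 222.4  75. ] glue [ 750.3 -211.8  110. ] ball [ 570.5 -288.8   29. ] screw [ 790.8 -105.3   15. ] [767.   70.9  10. ]
```

>>> send_rows([
  {"translation": [0.07, -0.09, 0], "twist": [0, 0, -0.02]},
  {"translation": [0.14, -0.18, 0], "twist": [0, 0, -0.03]},
  {"translation": [0.21, -0.27, 0], "twist": [0, 0, -0.05]},
  {"translation": [0.28, -0.36, 0], "twist": [0, 0, -0.07]},
  {"translation": [0.35, -0.45, 0], "twist": [0, 0, -0.09]},
  {"translation": [0.42, -0.54, 0], "twist": [0, 0, -0.1]},
  {"translation": [0.49, -0.62, 0], "twist": [0, 0, -0.12]},
  {"translation": [0.56, -0.71, 0], "twist": [0, 0, -0.14]},
  {"translation": [0.63, -0.8, 0], "twist": [0, 0, -0.15]},
  {"translation": [0.7, -0.89, 0], "twist": [0, 0, -0.17]},
], grip=-1)

```text
t: 1.1
ee_pos: [332.7, 477.6, 404.7]
orientation: [0.805, 3.037, -0.0]
ft_force: [0.8, -0.5, -0.3]
width: 87.7
```

>>> send_rows([
  {"translation": [0.07, -0.09, 0], "twist": [0, 0, -0.02]},
  {"translation": [0.14, -0.18, 0], "twist": [0, 0, -0.03]},
  {"translation": [0.21, -0.27, 0], "twist": [0, 0, -0.05]},
  {"translation": [0.28, -0.36, 0], "twist": [0, 0, -0.07]},
  {"translation": [0.35, -0.45, 0], "twist": [0, 0, -0.09]},
  {"translation": [0.42, -0.54, 0], "twist": [0, 0, -0.1]},
  {"translation": [0.49, -0.62, 0], "twist": [0, 0, -0.12]},
  {"translation": [0.56, -0.71, 0], "twist": [0, 0, -0.14]},
  {"translation": [0.63, -0.8, 0], "twist": [0, 0, -0.15]},
  {"translation": [0.7, -0.89, 0], "twist": [0, 0, -0.17]},
])

```text
t: 2.1
ee_pos: [402.7, 388.6, 404.7]
orientation: [-0.933, -3.0, 0.0]
ft_force: [-0.4, -1.0, 0.2]
width: 87.9
```

>>> send_rows([
  {"translation": [0.07, -0.09, -0.04], "twist": [0, 0, -0.02]},
  {"translation": [0.14, -0.18, -0.08], "twist": [0, 0, -0.03]},
  {"translation": [0.21, -0.27, -0.12], "twist": [0, 0, -0.05]},
  {"translation": [0.28, -0.36, -0.16], "twist": [0, 0, -0.07]},
  {"translation": [0.35, -0.45, -0.2], "twist": [0, 0, -0.09]},
  {"translation": [0.42, -0.54, -0.24], "twist": [0, 0, -0.1]},
  {"translation": [0.49, -0.62, -0.28], "twist": [0, 0, -0.12]},
  {"translation": [0.56, -0.71, -0.32], "twist": [0, 0, -0.14]},
  {"translation": [0.63, -0.8, -0.36], "twist": [0, 0, -0.15]},
  {"translation": [0.7, -0.89, -0.4], "twist": [0, 0, -0.17]},
])

```text
t: 3.1
ee_pos: [472.7, 299.6, 364.3]
orientation: [1.06, 2.957, 0.0]
ft_force: [0.5, 0.2, -0.4]
width: 87.6
```

>>> send_rows([
  {"translation": [0.07, -0.09, -0.04], "twist": [0, 0, -0.02]},
  {"translation": [0.14, -0.18, -0.08], "twist": [0, 0, -0.03]},
  {"translation": [0.21, -0.27, -0.12], "twist": [0, 0, -0.05]},
  {"translation": [0.28, -0.36, -0.16], "twist": [0, 0, -0.07]},
  {"translation": [0.35, -0.45, -0.2], "twist": [0, 0, -0.09]},
  {"translation": [0.42, -0.54, -0.24], "twist": [0, 0, -0.1]},
  {"translation": [0.49, -0.62, -0.28], "twist": [0, 0, -0.12]},
  {"translation": [0.56, -0.71, -0.32], "twist": [0, 0, -0.14]},
  {"translation": [0.63, -0.8, -0.36], "twist": [0, 0, -0.15]},
  {"translation": [0.7, -0.89, -0.4], "twist": [0, 0, -0.17]},
])

```text
t: 4.1
ee_pos: [542.7, 210.6, 324.3]
orientation: [-1.185, -2.91, -0.0]
ft_force: [-1.2, -0.7, -0.0]
width: 88.1
```

>>> send_rows([
  {"translation": [0.07, -0.09, -0.04], "twist": [0, 0, -0.02]},
  {"translation": [0.14, -0.18, -0.08], "twist": [0, 0, -0.03]},
  {"translation": [0.21, -0.27, -0.12], "twist": [0, 0, -0.05]},
  {"translation": [0.28, -0.36, -0.16], "twist": [0, 0, -0.07]},
  {"translation": [0.35, -0.45, -0.2], "twist": [0, 0, -0.09]},
  {"translation": [0.42, -0.54, -0.24], "twist": [0, 0, -0.1]},
  {"translation": [0.49, -0.62, -0.28], "twist": [0, 0, -0.12]},
  {"translation": [0.56, -0.71, -0.32], "twist": [0, 0, -0.14]},
  {"translation": [0.63, -0.8, -0.36], "twist": [0, 0, -0.15]},
  {"translation": [0.7, -0.89, -0.4], "twist": [0, 0, -0.17]},
])

```text
t: 5.1
ee_pos: [612.7, 121.6, 284.3]
orientation: [-1.307, -2.857, 0.0]
ft_force: [0.4, 0.3, -0.1]
width: 87.8
```

>>> send_rows([
  {"translation": [0.07, -0.09, -0.04], "twist": [0, 0, -0.02]},
  {"translation": [0.14, -0.18, -0.08], "twist": [0, 0, -0.03]},
  {"translation": [0.21, -0.27, -0.12], "twist": [0, 0, -0.05]},
  {"translation": [0.28, -0.36, -0.16], "twist": [0, 0, -0.07]},
  {"translation": [0.35, -0.45, -0.2], "twist": [0, 0, -0.09]},
  {"translation": [0.42, -0.54, -0.24], "twist": [0, 0, -0.1]},
  {"translation": [0.49, -0.62, -0.28], "twist": [0, 0, -0.12]},
  {"translation": [0.56, -0.71, -0.32], "twist": [0, 0, -0.14]},
  {"translation": [0.63, -0.8, -0.36], "twist": [0, 0, -0.15]},
  {"translation": [0.7, -0.89, -0.4], "twist": [0, 0, -0.17]},
])

```text
t: 6.1
ee_pos: [682.7, 32.7, 244.3]
orientation: [-1.427, -2.799, 0.0]
ft_force: [0.5, 0.5, 0.6]
width: 87.7
```

>>> send_rows([
  {"translation": [0, 0, -0.1]},
  {"translation": [0, 0, -0.2]},
  {"translation": [0, 0, -0.3]},
  {"translation": [0, 0, -0.37]},
  {"translation": [0, 0, -0.43]},
  {"translation": [0, 0, -0.47]},
  {"translation": [0, 0, -0.47]},
  {"translation": [0, 0, -0.47]},
  {"translation": [0, 0, -0.47]},
  {"translation": [0, 0, -0.47]},
])

```text
validation failed for argument at $.co...
```

>>> send_rows([
  {"translation": [0, 0, 0]},
  {"translation": [0, 0, 0]},
  {"translation": [0, 0, 0]},
  {"translation": [0, 0, 0]},
  {"translation": [0, 0, 0]},
  {"translation": [0, 0, 0]},
  {"translation": [0, 0, 0]},
  {"translation": [0, 0, 0]},
  {"translation": [0, 0, 0]},
  {"translation": [0, 0, 0]},
], grip=1)

```text
validation failed for argument at $.co...
```

Rows need a twist too, so I'll resend.

>>> send_rows([
  {"translation": [0, 0, -0.1], "twist": [0, 0, 0]},
  {"translation": [0, 0, -0.2], "twist": [0, 0, 0]},
  {"translation": [0, 0, -0.3], "twist": [0, 0, 0]},
  {"translation": [0, 0, -0.37], "twist": [0, 0, 0]},
  {"translation": [0, 0, -0.43], "twist": [0, 0, 0]},
  {"translation": [0, 0, -0.47], "twist": [0, 0, 0]},
  {"translation": [0, 0, -0.47], "twist": [0, 0, 0]},
  {"translation": [0, 0, -0.47], "twist": [0, 0, 0]},
  {"translation": [0, 0, -0.47], "twist": [0, 0, 0]},
  {"translation": [0, 0, -0.47], "twist": [0, 0, 0]},
])

```text
t: 7.1
ee_pos: [682.3, 33.4, 198.1]
orientation: [1.427, 2.798, 0.001]
ft_force: [0.9, 0.7, -0.2]
width: 87.8
```

>>> send_rows([
  {"translation": [0, 0, 0], "twist": [0, 0, 0]},
  {"translation": [0, 0, 0], "twist": [0, 0, 0]},
  {"translation": [0, 0, 0], "twist": [0, 0, 0]},
  {"translation": [0, 0, 0], "twist": [0, 0, 0]},
  {"translation": [0, 0, 0], "twist": [0, 0, 0]},
  {"translation": [0, 0, 0], "twist": [0, 0, 0]},
  {"translation": [0, 0, 0], "twist": [0, 0, 0]},
  {"translation": [0, 0, 0], "twist": [0, 0, 0]},
  {"translation": [0, 0, 0], "twist": [0, 0, 0]},
  {"translation": [0, 0, 0], "twist": [0, 0, 0]},
], grip=1)

```text
t: 8.1
ee_pos: [682.1, 33.3, 197.7]
orientation: [-1.427, -2.799, 0.0]
ft_force: [0.2, 0.1, 0.2]
width: 29.9
```

>>> send_rows([
  {"translation": [0, 0, 0.15], "twist": [0, 0, 0]},
  {"translation": [0, 0, 0.35], "twist": [0, 0, 0]},
  {"translation": [-0.06, 0.09, 0.55], "twist": [0, 0, 0]},
  {"translation": [-0.12, 0.19, 0.7], "twist": [0, 0, 0]},
  {"translation": [-0.2, 0.32, 0.8], "twist": [0, 0, 0]},
  {"translation": [-0.28, 0.45, 0.8], "twist": [0, 0, 0]},
  {"translation": [-0.37, 0.59, 0.8], "twist": [0, 0, 0]},
  {"translation": [-0.46, 0.73, 0.8], "twist": [0, 0, 0]},
  {"translation": [-0.55, 0.87, 0.8], "twist": [0, 0, 0]},
  {"translation": [-0.62, 1.0, 0.8], "twist": [0, 0, 0]},
])

```text
t: 9.1
ee_pos: [618.9, 134.7, 277.0]
orientation: [-1.425, -2.798, 0.001]
ft_force: [1.0, 0.2, -0.1]
width: 29.8
```

>>> send_rows([
  {"translation": [-0.06, 0.1, 0], "twist": [0, 0, 0]},
  {"translation": [-0.12, 0.2, 0], "twist": [0, 0, 0]},
  {"translation": [-0.18, 0.3, 0], "twist": [0, 0, 0]},
  {"translation": [-0.25, 0.4, 0], "twist": [0, 0, 0]},
  {"translation": [-0.31, 0.5, 0], "twist": [0, 0, 0]},
  {"translation": [-0.37, 0.6, 0], "twist": [0, 0, 0]},
  {"translation": [-0.43, 0.7, 0], "twist": [0, 0, 0]},
  {"translation": [-0.5, 0.8, 0], "twist": [0, 0, 0]},
  {"translation": [-0.56, 0.9, 0], "twist": [0, 0, 0]},
  {"translation": [-0.62, 1.0, 0], "twist": [0, 0, 0]},
])

```text
t: 10.1
ee_pos: [557.6, 234.2, 277.7]
orientation: [1.427, 2.799, 0.0]
ft_force: [0.2, -0.1, 0.1]
width: 29.4
```

>>> send_rows([
  {"translation": [-0.1, 0.15, 0], "twist": [0, 0, 0]},
  {"translation": [-0.2, 0.3, 0], "twist": [0, 0, 0]},
  {"translation": [-0.3, 0.45, 0], "twist": [0, 0, 0]},
  {"translation": [-0.38, 0.58, 0], "twist": [0, 0, 0]},
  {"translation": [-0.38, 0.58, -0.15], "twist": [0, 0, 0]},
  {"translation": [-0.38, 0.58, -0.3], "twist": [0, 0, 0]},
  {"translation": [-0.38, 0.58, -0.45], "twist": [0, 0, 0]},
  {"translation": [-0.38, 0.58, -0.55], "twist": [0, 0, 0]},
  {"translation": [-0.38, 0.58, -0.55], "twist": [0, 0, 0]},
  {"translation": [-0.38, 0.58, -0.55], "twist": [0, 0, 0]},
])

```text
t: 11.1
ee_pos: [520.3, 290.9, 222.1]
orientation: [-1.428, -2.798, 0.001]
ft_force: [-0.0, -0.7, -0.4]
width: 29.8
```

>>> send_rows([
  {"translation": [0, 0, 0], "twist": [0, 0, 0]},
  {"translation": [0, 0, 0], "twist": [0, 0, 0]},
  {"translation": [0, 0, 0], "twist": [0, 0, 0]},
  {"translation": [0, 0, 0], "twist": [0, 0, 0]},
  {"translation": [0, 0, 0], "twist": [0, 0, 0]},
  {"translation": [0, 0, 0.15], "twist": [0, 0, 0]},
  {"translation": [0, 0, 0.3], "twist": [0, 0, 0]},
  {"translation": [0, 0, 0.45], "twist": [0, 0, 0]},
  {"translation": [0, 0, 0.6], "twist": [0, 0, 0]},
  {"translation": [0, 0, 0.7], "twist": [0, 0, 0]},
], grip=-1)

```text
t: 12.1
ee_pos: [520.4, 291.6, 295.0]
orientation: [1.426, 2.798, 0.003]
ft_force: [0.4, -0.0, -0.2]
width: 87.5
```

```bash
python3 - <<'E'
from h import *
d=snap('top','top1')
cv2.imwrite('pics/top1c.png',cv2.convertScaleAbs(cv2.resize(d['img'][152:302,90:290,::-1],None,fx=4,fy=4,interpolation=cv2.INTER_CUBIC),alpha=1.6))
o=ctrl.get_obs();print(o['ee_pos'],o['orientation'],o['qpos'],o['width'])
E
```

```text
[520.79578003 291.73261639 296.05413297] [1.42575369 2.7968379  0.00529693] [ 4.90671497e-01  5.22790677e-01  1.76351507e+00  4.72552209e-05
  8.51198298e-01 -1.37284385e-01] 87.869224208208
```

View pics/top1c.png

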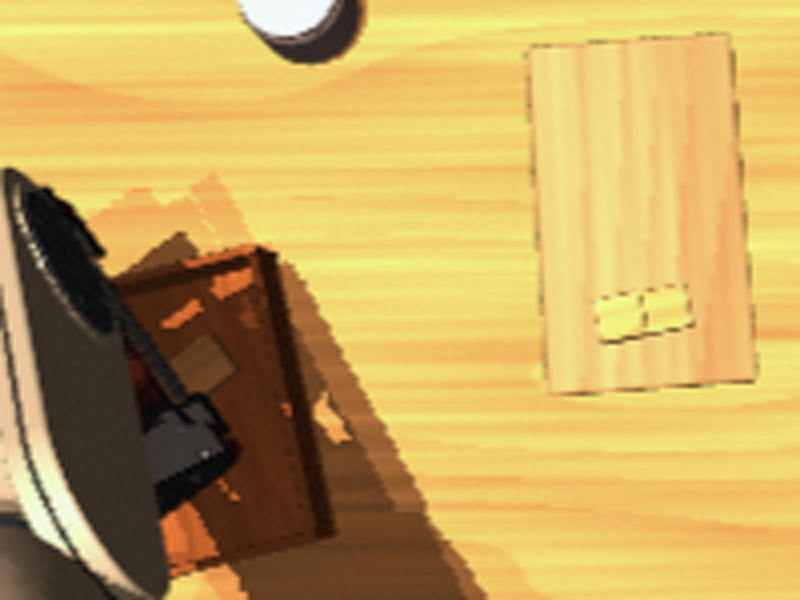

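The block lies in the box at crop (205,365), and the step is unchanged on the board at (645,313). I'll fetch the step next.

>>> send_rows([
  {"translation": [0.01, -0.05, 0], "twist": [0, 0, -0.03]},
  {"translation": [0.02, -0.13, 0], "twist": [0, 0, -0.06]},
  {"translation": [0.03, -0.23, 0], "twist": [0, 0, -0.09]},
  {"translation": [0.05, -0.34, 0], "twist": [0, 0, -0.12]},
  {"translation": [0.06, -0.45, 0], "twist": [0, 0, -0.15]},
  {"translation": [0.07, -0.56, 0], "twist": [0, 0, -0.19]},
  {"translation": [0.08, -0.67, 0], "twist": [0, 0, -0.22]},
  {"translation": [0.1, -0.78, 0], "twist": [0, 0, -0.25]},
  {"translation": [0.11, -0.89, 0], "twist": [0, 0, -0.28]},
  {"translation": [0.12, -1.0, 0], "twist": [0, 0, -0.31]},
])

```text
t: 13.15
ee_pos: [532.2, 190.4, 292.7]
orientation: [1.641, 2.679, 0.0]
ft_force: [1.1, -0.0, 0.1]
width: 87.9
```

>>> send_rows([
  {"translation": [0.01, -0.1, -0.03], "twist": [0, 0, -0.03]},
  {"translation": [0.02, -0.2, -0.06], "twist": [0, 0, -0.06]},
  {"translation": [0.03, -0.3, -0.09], "twist": [0, 0, -0.09]},
  {"translation": [0.05, -0.4, -0.12], "twist": [0, 0, -0.12]},
  {"translation": [0.06, -0.5, -0.15], "twist": [0, 0, -0.15]},
  {"translation": [0.07, -0.6, -0.18], "twist": [0, 0, -0.19]},
  {"translation": [0.08, -0.7, -0.21], "twist": [0, 0, -0.22]},
  {"translation": [0.1, -0.8, -0.24], "twist": [0, 0, -0.25]},
  {"translation": [0.11, -0.9, -0.27], "twist": [0, 0, -0.28]},
  {"translation": [0.12, -1.0, -0.3], "twist": [0, 0, -0.31]},
])

```text
t: 14.15
ee_pos: [544.2, 90.5, 262.4]
orientation: [1.843, 2.544, 0.0]
ft_force: [0.4, -0.7, 0.7]
width: 87.4
```

>>> send_rows([
  {"translation": [0.01, -0.1, 0], "twist": [0, 0, -0.03]},
  {"translation": [0.02, -0.2, 0], "twist": [0, 0, -0.06]},
  {"translation": [0.03, -0.3, 0], "twist": [0, 0, -0.09]},
  {"translation": [0.05, -0.4, 0], "twist": [0, 0, -0.12]},
  {"translation": [0.06, -0.5, 0], "twist": [0, 0, -0.15]},
  {"translation": [0.07, -0.6, 0], "twist": [0, 0, -0.19]},
  {"translation": [0.08, -0.68, 0], "twist": [0, 0, -0.22]},
  {"translation": [0.1, -0.75, 0], "twist": [0, 0, -0.25]},
  {"translation": [0.11, -0.79, 0], "twist": [0, 0, -0.28]},
  {"translation": [0.12, -0.79, 0], "twist": [0, 0, -0.31]},
])

```text
t: 15.15
ee_pos: [556.2, 11.9, 262.7]
orientation: [-2.035, -2.393, 0.0]
ft_force: [1.2, 0.3, 0.2]
width: 87.8
```

>>> send_rows([
  {"translation": [0, 0, -0.1], "twist": [0, 0, 0]},
  {"translation": [0, 0, -0.2], "twist": [0, 0, 0]},
  {"translation": [0, 0, -0.3], "twist": [0, 0, 0]},
  {"translation": [0, 0, -0.4], "twist": [0, 0, 0]},
  {"translation": [0, 0, -0.5], "twist": [0, 0, 0]},
  {"translation": [0, 0, -0.58], "twist": [0, 0, 0]},
  {"translation": [0, 0, -0.63], "twist": [0, 0, 0]},
  {"translation": [0, 0, -0.65], "twist": [0, 0, 0]},
  {"translation": [0, 0, -0.65], "twist": [0, 0, 0]},
  {"translation": [0, 0, -0.65], "twist": [0, 0, 0]},
])

```text
t: 16.15
ee_pos: [556.3, 12.4, 198.0]
orientation: [2.033, 2.395, 0.001]
ft_force: [-0.3, -0.2, -0.4]
width: 87.9
```

>>> send_rows([
  {"translation": [0, 0, 0], "twist": [0, 0, 0]},
  {"translation": [0, 0, 0], "twist": [0, 0, 0]},
  {"translation": [0, 0, 0], "twist": [0, 0, 0]},
  {"translation": [0, 0, 0], "twist": [0, 0, 0]},
  {"translation": [0, 0, 0], "twist": [0, 0, 0]},
  {"translation": [0, 0, 0], "twist": [0, 0, 0]},
  {"translation": [0, 0, 0], "twist": [0, 0, 0]},
  {"translation": [0, 0, 0], "twist": [0, 0, 0]},
  {"translation": [0, 0, 0], "twist": [0, 0, 0]},
  {"translation": [0, 0, 0], "twist": [0, 0, 0]},
], grip=1)

```text
t: 17.15
ee_pos: [556.1, 12.4, 197.6]
orientation: [-2.033, -2.395, 0.0]
ft_force: [0.9, -0.2, 0.3]
width: 26.0
```

>>> send_rows([
  {"translation": [0, 0, 0.15], "twist": [0, 0, 0]},
  {"translation": [0, 0, 0.35], "twist": [0, 0, 0]},
  {"translation": [-0.03, 0.09, 0.55], "twist": [0, 0, 0]},
  {"translation": [-0.06, 0.19, 0.7], "twist": [0, 0, 0]},
  {"translation": [-0.1, 0.32, 0.8], "twist": [0, 0, 0]},
  {"translation": [-0.14, 0.45, 0.8], "twist": [0, 0, 0]},
  {"translation": [-0.18, 0.59, 0.8], "twist": [0, 0, 0]},
  {"translation": [-0.22, 0.73, 0.8], "twist": [0, 0, 0]},
  {"translation": [-0.26, 0.87, 0.8], "twist": [0, 0, 0]},
  {"translation": [-0.3, 1.0, 0.8], "twist": [0, 0, 0]},
])

```text
t: 18.15
ee_pos: [525.5, 113.7, 277.1]
orientation: [-2.032, -2.395, 0.001]
ft_force: [0.7, -0.0, 0.3]
width: 26.0
```

>>> send_rows([
  {"translation": [-0.03, 0.1, 0], "twist": [0, 0, 0]},
  {"translation": [-0.06, 0.2, 0], "twist": [0, 0, 0]},
  {"translation": [-0.09, 0.3, 0], "twist": [0, 0, 0]},
  {"translation": [-0.12, 0.4, 0], "twist": [0, 0, 0]},
  {"translation": [-0.15, 0.5, 0], "twist": [0, 0, 0]},
  {"translation": [-0.18, 0.6, 0], "twist": [0, 0, 0]},
  {"translation": [-0.21, 0.7, 0], "twist": [0, 0, 0]},
  {"translation": [-0.24, 0.8, 0], "twist": [0, 0, 0]},
  {"translation": [-0.27, 0.9, 0], "twist": [0, 0, 0]},
  {"translation": [-0.3, 1.0, 0], "twist": [0, 0, 0]},
])

```text
t: 19.15
ee_pos: [495.8, 213.2, 277.7]
orientation: [-2.033, -2.395, 0.0]
ft_force: [0.4, -0.6, -0.2]
width: 25.4
```

>>> send_rows([
  {"translation": [-0.05, 0.17, 0], "twist": [0, 0, 0]},
  {"translation": [-0.1, 0.34, 0], "twist": [0, 0, 0]},
  {"translation": [-0.15, 0.51, 0], "twist": [0, 0, 0]},
  {"translation": [-0.19, 0.68, 0], "twist": [0, 0, 0]},
  {"translation": [-0.19, 0.68, -0.15], "twist": [0, 0, 0]},
  {"translation": [-0.19, 0.68, -0.3], "twist": [0, 0, 0]},
  {"translation": [-0.19, 0.68, -0.4], "twist": [0, 0, 0]},
  {"translation": [-0.19, 0.68, -0.5], "twist": [0, 0, 0]},
  {"translation": [-0.19, 0.68, -0.5], "twist": [0, 0, 0]},
  {"translation": [-0.19, 0.68, -0.5], "twist": [0, 0, 0]},
])

```text
t: 20.15
ee_pos: [477.2, 279.9, 227.2]
orientation: [-2.034, -2.394, 0.001]
ft_force: [1.0, -0.2, 0.1]
width: 26.0
```

>>> send_rows([
  {"translation": [0, 0, 0], "twist": [0, 0, 0]},
  {"translation": [0, 0, 0], "twist": [0, 0, 0]},
  {"translation": [0, 0, 0], "twist": [0, 0, 0]},
  {"translation": [0, 0, 0], "twist": [0, 0, 0]},
  {"translation": [0, 0, 0], "twist": [0, 0, 0]},
  {"translation": [0, 0, 0.15], "twist": [0, 0, 0]},
  {"translation": [0, 0, 0.3], "twist": [0, 0, 0]},
  {"translation": [0, 0, 0.45], "twist": [0, 0, 0]},
  {"translation": [0, 0, 0.6], "twist": [0, 0, 0]},
  {"translation": [0, 0, 0.7], "twist": [0, 0, 0]},
], grip=-1)

```text
t: 21.15
ee_pos: [477.4, 280.6, 299.9]
orientation: [2.033, 2.394, 0.004]
ft_force: [0.4, 0.3, 0.3]
width: 87.8
```

>>> send_rows([
  {"translation": [0, -0.05, 0], "twist": [0, 0, 0.04]},
  {"translation": [0.01, -0.13, 0], "twist": [0, 0, 0.09]},
  {"translation": [0.01, -0.22, 0], "twist": [0, 0, 0.13]},
  {"translation": [0.02, -0.32, 0], "twist": [0, 0, 0.17]},
  {"translation": [0.02, -0.42, 0], "twist": [0, 0, 0.21]},
  {"translation": [0.03, -0.53, 0], "twist": [0, 0, 0.26]},
  {"translation": [0.03, -0.63, 0], "twist": [0, 0, 0.3]},
  {"translation": [0.04, -0.74, 0], "twist": [0, 0, 0.34]},
  {"translation": [0.04, -0.84, 0], "twist": [0, 0, 0.38]},
  {"translation": [0.05, -0.94, 0], "twist": [0, 0, 0.43]},
])

```text
t: 22.15
ee_pos: [481.7, 185.6, 297.2]
orientation: [-1.762, -2.6, 0.002]
ft_force: [-1.4, 0.4, -0.0]
width: 88.0
```

>>> send_rows([
  {"translation": [0, -0.1, 0], "twist": [0, 0, 0.04]},
  {"translation": [0.01, -0.19, 0], "twist": [0, 0, 0.09]},
  {"translation": [0.01, -0.28, 0], "twist": [0, 0, 0.13]},
  {"translation": [0.02, -0.38, 0], "twist": [0, 0, 0.17]},
  {"translation": [0.02, -0.47, 0], "twist": [0, 0, 0.21]},
  {"translation": [0.03, -0.56, 0], "twist": [0, 0, 0.26]},
  {"translation": [0.03, -0.66, 0], "twist": [0, 0, 0.3]},
  {"translation": [0.04, -0.75, 0], "twist": [0, 0, 0.34]},
  {"translation": [0.04, -0.85, 0], "twist": [0, 0, 0.38]},
  {"translation": [0.05, -0.94, 0], "twist": [0, 0, 0.43]},
])

```text
t: 23.15
ee_pos: [486.6, 91.6, 297.2]
orientation: [-1.473, -2.774, 0.001]
ft_force: [0.5, -0.5, 1.2]
width: 87.4
```

>>> send_rows([
  {"translation": [0, -0.1, 0], "twist": [0, 0, 0.04]},
  {"translation": [0.01, -0.19, 0], "twist": [0, 0, 0.09]},
  {"translation": [0.01, -0.28, 0], "twist": [0, 0, 0.13]},
  {"translation": [0.02, -0.38, 0], "twist": [0, 0, 0.17]},
  {"translation": [0.02, -0.47, 0], "twist": [0, 0, 0.21]},
  {"translation": [0.03, -0.56, 0], "twist": [0, 0, 0.26]},
  {"translation": [0.03, -0.66, 0], "twist": [0, 0, 0.3]},
  {"translation": [0.04, -0.75, 0], "twist": [0, 0, 0.34]},
  {"translation": [0.04, -0.85, 0], "twist": [0, 0, 0.38]},
  {"translation": [0.05, -0.94, 0], "twist": [0, 0, 0.43]},
])

```text
t: 24.15
ee_pos: [491.6, -2.3, 297.2]
orientation: [-1.167, -2.916, 0.001]
ft_force: [0.2, 0.3, 0.4]
width: 87.6
```

>>> send_rows([
  {"translation": [0, -0.1, 0], "twist": [0, 0, 0.04]},
  {"translation": [0.01, -0.19, 0], "twist": [0, 0, 0.09]},
  {"translation": [0.01, -0.28, 0], "twist": [0, 0, 0.13]},
  {"translation": [0.02, -0.38, 0], "twist": [0, 0, 0.17]},
  {"translation": [0.02, -0.47, 0], "twist": [0, 0, 0.21]},
  {"translation": [0.03, -0.56, 0], "twist": [0, 0, 0.26]},
  {"translation": [0.03, -0.66, 0], "twist": [0, 0, 0.3]},
  {"translation": [0.04, -0.75, 0], "twist": [0, 0, 0.34]},
  {"translation": [0.04, -0.85, 0], "twist": [0, 0, 0.38]},
  {"translation": [0.05, -0.94, 0], "twist": [0, 0, 0.43]},
])

```text
t: 25.15
ee_pos: [496.5, -96.2, 297.2]
orientation: [-0.847, -3.024, 0.0]
ft_force: [-0.4, -0.5, -0.3]
width: 87.9
```

```bash
python3 - <<'E'
from h import *
a=snap('top','top2')['img'][190:320,80:280,::-1]; w=snap('wrist','wr2')['img'][:,:,::-1]
c=np.vstack([cv2.resize(a,(400,260)),cv2.resize(w,(400,300))])
cv2.imwrite('pics/m2.png',cv2.convertScaleAbs(c,alpha=1.6))
E
```

```text
(no output)
```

View pics/m2.png

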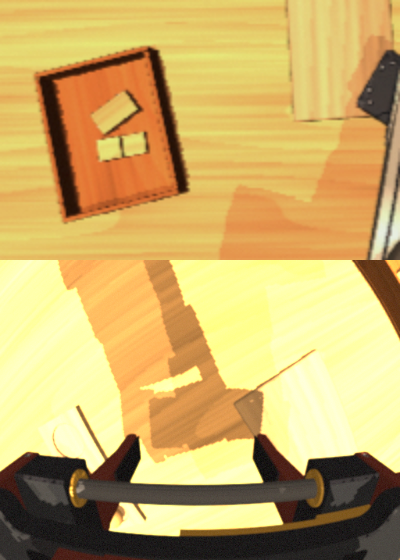

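Both offcuts lie flat in the box (crop points (117,112) and (122,147)), so I'll carry on to the tray.

>>> send_rows([
  {"translation": [0, -0.1, 0], "twist": [0, 0, 0.04]},
  {"translation": [0.01, -0.19, 0], "twist": [0, 0, 0.09]},
  {"translation": [0.01, -0.28, 0], "twist": [0, 0, 0.13]},
  {"translation": [0.02, -0.38, 0], "twist": [0, 0, 0.17]},
  {"translation": [0.02, -0.47, 0], "twist": [0, 0, 0.21]},
  {"translation": [0.03, -0.56, 0], "twist": [0, 0, 0.26]},
  {"translation": [0.03, -0.66, 0], "twist": [0, 0, 0.3]},
  {"translation": [0.04, -0.75, 0], "twist": [0, 0, 0.34]},
  {"translation": [0.04, -0.85, 0], "twist": [0, 0, 0.38]},
  {"translation": [0.04, -0.94, 0], "twist": [0, 0, 0.42]},
])

```text
t: 26.25
ee_pos: [500.8, -189.7, 297.4]
orientation: [-0.527, -3.096, -0.0]
ft_force: [-0.2, 0.3, 0.0]
width: 88.1
```

>>> send_rows([
  {"translation": [0, -0.1, 0], "twist": [0, 0, 0.04]},
  {"translation": [0.01, -0.2, 0], "twist": [0, 0, 0.09]},
  {"translation": [0.01, -0.3, 0], "twist": [0, 0, 0.13]},
  {"translation": [0.02, -0.4, 0], "twist": [0, 0, 0.17]},
  {"translation": [0.02, -0.5, 0], "twist": [0, 0, 0.22]},
  {"translation": [0.03, -0.6, 0], "twist": [0, 0, 0.27]},
  {"translation": [0.03, -0.7, 0], "twist": [0, 0, 0.32]},
  {"translation": [0.04, -0.8, 0], "twist": [0, 0, 0.37]},
  {"translation": [0.04, -0.88, 0], "twist": [0, 0, 0.42]},
  {"translation": [0.04, -0.93, 0], "twist": [0, 0, 0.42]},
])

```text
t: 27.25
ee_pos: [504.9, -282.8, 297.3]
orientation: [-0.201, -3.134, -0.001]
ft_force: [-0.2, 0.5, 0.1]
width: 88.0
```

```bash
python3 - <<'E'
from h import *
s=snap('scene','s3')['img'][200:384,30:280,::-1]; w=snap('wrist','wr3')['img'][:,:,::-1]
c=np.vstack([cv2.resize(s,(400,294)),cv2.resize(w,(400,300))])
cv2.imwrite('pics/m3.png',c); o=ctrl.get_obs();print(o['ee_pos'],o['orientation'],o['qpos'])
E
```

```text
[ 504.94992875 -282.80578582  297.41486567] [-2.02586652e-01 -3.13468238e+00 -2.77492738e-04] [-5.31100280e-01  4.99452992e-01  1.80308710e+00 -1.20566128e-05
  8.39463154e-01 -1.97281308e+00]
```

View pics/m3.png

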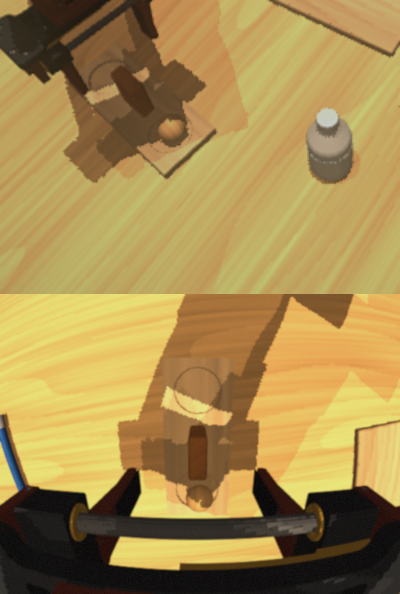

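The handle at (198,452) is centred between the fingers and lines up with them, and the ball is in its pocket. I'll lower and grip.

>>> send_rows([
  {"translation": [0, 0, -0.08], "twist": [0, 0, 0]},
  {"translation": [0, 0, -0.18], "twist": [0, 0, 0]},
  {"translation": [0, 0, -0.3], "twist": [0, 0, 0]},
  {"translation": [0, 0, -0.42], "twist": [0, 0, 0]},
  {"translation": [0, 0, -0.54], "twist": [0, 0, 0]},
  {"translation": [0, 0, -0.66], "twist": [0, 0, 0]},
  {"translation": [0, 0, -0.75], "twist": [0, 0, 0]},
  {"translation": [0, 0, -0.82], "twist": [0, 0, 0]},
  {"translation": [0, 0, -0.85], "twist": [0, 0, 0]},
  {"translation": [0, 0, -0.85], "twist": [0, 0, 0]},
])

```text
t: 28.35
ee_pos: [505.1, -282.6, 212.3]
orientation: [-0.201, -3.135, -0.0]
ft_force: [0.2, -0.9, 0.6]
width: 87.5
```

>>> send_rows([
  {"translation": [0, 0, 0], "twist": [0, 0, 0]},
  {"translation": [0, 0, 0], "twist": [0, 0, 0]},
  {"translation": [0, 0, 0], "twist": [0, 0, 0]},
  {"translation": [0, 0, 0], "twist": [0, 0, 0]},
  {"translation": [0, 0, 0], "twist": [0, 0, 0]},
  {"translation": [0, 0, 0], "twist": [0, 0, 0]},
  {"translation": [0, 0, 0], "twist": [0, 0, 0]},
  {"translation": [0, 0, 0], "twist": [0, 0, 0]},
  {"translation": [0, 0, 0], "twist": [0, 0, 0]},
  {"translation": [0, 0, 0], "twist": [0, 0, 0]},
], grip=1)

```text
t: 29.35
ee_pos: [505.1, -282.6, 212.6]
orientation: [-0.201, -3.135, -0.0]
ft_force: [-0.0, 0.6, -0.0]
width: 17.8
```

>>> send_rows([
  {"translation": [0, 0, 0.01], "twist": [0, 0, 0]},
  {"translation": [0, 0, 0.04], "twist": [0, 0, 0]},
  {"translation": [0, 0, 0.08], "twist": [0, 0, 0]},
  {"translation": [0, 0, 0.14], "twist": [0, 0, 0]},
  {"translation": [0, 0, 0.2], "twist": [0, 0, 0]},
  {"translation": [0, 0, 0.26], "twist": [0, 0, 0]},
  {"translation": [0, 0, 0.32], "twist": [0, 0, 0]},
  {"translation": [0, 0, 0.36], "twist": [0, 0, 0]},
  {"translation": [0, 0, 0.39], "twist": [0, 0, 0]},
  {"translation": [0, 0, 0.4], "twist": [0, 0, 0]},
])

```text
t: 30.35
ee_pos: [505.2, -282.7, 253.1]
orientation: [0.201, 3.135, -0.0]
ft_force: [0.2, -0.7, -1.8]
width: 17.9
```

```bash
python3 - <<'E'
from h import *
s=snap('scene','s4')['img'][200:384,30:280,::-1]; w=snap('wrist','wr4')['img'][:,:,::-1]
c=np.vstack([cv2.resize(s,(400,294)),cv2.resize(w,(400,300))])
cv2.imwrite('pics/m4.png',cv2.convertScaleAbs(c,alpha=1.3)); o=ctrl.get_obs();print(o['ee_pos'],o['ft_force'],o['moment'],o['width'])
E
```

```text
[ 505.0896088  -282.60197366  252.75262638] [-0.3284205   0.69886784 -3.2432086 ] [ 0.04980757  0.01359874 -0.01562633] 17.820012134883527
```

View pics/m4.png

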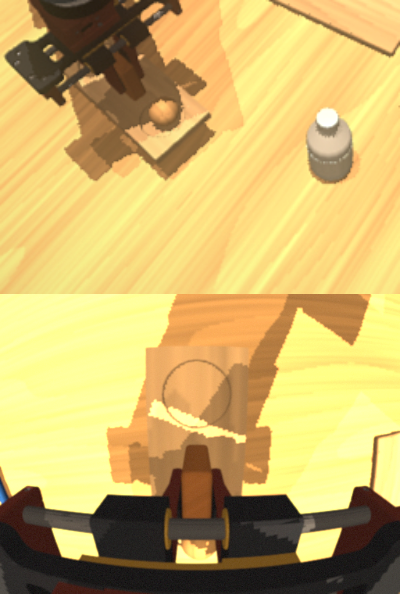

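The tray hangs level and the ball is in its pocket. I'll lift it higher, then carry it smoothly to the board.

>>> send_rows([
  {"translation": [0, 0, 0.02], "twist": [0, 0, 0]},
  {"translation": [0, 0, 0.07], "twist": [0, 0, 0]},
  {"translation": [0, 0, 0.15], "twist": [0, 0, 0]},
  {"translation": [0, 0, 0.25], "twist": [0, 0, 0]},
  {"translation": [0, 0, 0.36], "twist": [0, 0, 0]},
  {"translation": [0, 0, 0.47], "twist": [0, 0, 0]},
  {"translation": [0, 0, 0.57], "twist": [0, 0, 0]},
  {"translation": [0, 0, 0.65], "twist": [0, 0, 0]},
  {"translation": [0, 0, 0.7], "twist": [0, 0, 0]},
  {"translation": [0, 0, 0.72], "twist": [0, 0, 0]},
])

```text
t: 31.45
ee_pos: [505.2, -282.7, 325.3]
orientation: [0.201, 3.134, -0.001]
ft_force: [-0.1, 0.4, -2.7]
width: 17.8
```

>>> send_rows([
  {"translation": [0.004, 0.01, 0], "twist": [0, 0, 0]},
  {"translation": [0.016, 0.04, 0], "twist": [0, 0, 0.005]},
  {"translation": [0.035, 0.09, 0], "twist": [0, 0, 0.01]},
  {"translation": [0.062, 0.16, 0], "twist": [0, 0, 0.02]},
  {"translation": [0.093, 0.24, 0], "twist": [0, 0, 0.03]},
  {"translation": [0.128, 0.33, 0], "twist": [0, 0, 0.04]},
  {"translation": [0.163, 0.42, 0], "twist": [0, 0, 0.05]},
  {"translation": [0.198, 0.51, 0], "twist": [0, 0, 0.06]},
  {"translation": [0.233, 0.6, 0], "twist": [0, 0, 0.07]},
  {"translation": [0.27, 0.695, 0], "twist": [0, 0, 0.085]},
])

```text
t: 32.45
ee_pos: [532.4, -212.3, 324.7]
orientation: [0.133, 3.139, -0.0]
ft_force: [-0.8, -0.0, -3.0]
width: 18.2
```

>>> send_rows([
  {"translation": [0.037, 0.095, 0], "twist": [0, 0, 0.012]},
  {"translation": [0.074, 0.19, 0], "twist": [0, 0, 0.024]},
  {"translation": [0.111, 0.285, 0], "twist": [0, 0, 0.036]},
  {"translation": [0.148, 0.38, 0], "twist": [0, 0, 0.048]},
  {"translation": [0.185, 0.475, 0], "twist": [0, 0, 0.06]},
  {"translation": [0.222, 0.57, 0], "twist": [0, 0, 0.072]},
  {"translation": [0.259, 0.665, 0], "twist": [0, 0, 0.084]},
  {"translation": [0.296, 0.76, 0], "twist": [0, 0, 0.096]},
  {"translation": [0.333, 0.855, 0], "twist": [0, 0, 0.108]},
  {"translation": [0.37, 0.95, 0], "twist": [0, 0, 0.12]},
])

```text
t: 33.45
ee_pos: [569.4, -117.3, 324.7]
orientation: [-0.039, -3.141, -0.0]
ft_force: [-0.2, 0.1, -3.1]
width: 18.1
```

>>> send_rows([
  {"translation": [0.037, 0.095, 0], "twist": [0, 0, 0.012]},
  {"translation": [0.074, 0.19, 0], "twist": [0, 0, 0.024]},
  {"translation": [0.111, 0.285, 0], "twist": [0, 0, 0.036]},
  {"translation": [0.148, 0.38, 0], "twist": [0, 0, 0.048]},
  {"translation": [0.185, 0.475, 0], "twist": [0, 0, 0.06]},
  {"translation": [0.222, 0.57, 0], "twist": [0, 0, 0.072]},
  {"translation": [0.259, 0.665, 0], "twist": [0, 0, 0.084]},
  {"translation": [0.296, 0.76, 0], "twist": [0, 0, 0.096]},
  {"translation": [0.333, 0.855, 0], "twist": [0, 0, 0.108]},
  {"translation": [0.37, 0.95, 0], "twist": [0, 0, 0.12]},
])

```text
t: 34.45
ee_pos: [606.4, -22.4, 324.7]
orientation: [0.055, -3.141, -0.0]
ft_force: [0.1, 0.4, -3.1]
width: 17.6
```

>>> send_rows([
  {"translation": [0.035, 0.085, 0], "twist": [0, 0, 0.01]},
  {"translation": [0.065, 0.16, 0], "twist": [0, 0, 0.02]},
  {"translation": [0.09, 0.225, 0], "twist": [0, 0, 0.03]},
  {"translation": [0.11, 0.28, 0], "twist": [0, 0, 0.035]},
  {"translation": [0.127, 0.32, 0], "twist": [0, 0, 0.04]},
  {"translation": [0.138, 0.35, 0], "twist": [0, 0, 0.045]},
  {"translation": [0.143, 0.365, 0], "twist": [0, 0, 0.045]},
  {"translation": [0.145, 0.37, 0], "twist": [0, 0, 0.045]},
  {"translation": [0.145, 0.37, 0], "twist": [0, 0, 0.045]},
  {"translation": [0.145, 0.37, 0], "twist": [0, 0, 0.045]},
])

```text
t: 35.45
ee_pos: [620.6, 13.7, 324.7]
orientation: [0.09, -3.14, 0.0]
ft_force: [-0.6, 0.4, -3.0]
width: 17.9
```

>>> send_rows([
  {"translation": [0, 0, 0], "twist": [0, 0, 0]},
  {"translation": [0, 0, 0], "twist": [0, 0, 0]},
  {"translation": [0, 0, 0], "twist": [0, 0, 0]},
  {"translation": [0, 0, 0], "twist": [0, 0, 0]},
  {"translation": [0, 0, 0], "twist": [0, 0, 0]},
  {"translation": [0, 0, 0], "twist": [0, 0, 0]},
  {"translation": [0, 0, 0], "twist": [0, 0, 0]},
  {"translation": [0, 0, 0], "twist": [0, 0, 0]},
  {"translation": [0, 0, 0], "twist": [0, 0, 0]},
  {"translation": [0, 0, 0], "twist": [0, 0, 0]},
])

```text
t: 36.45
ee_pos: [620.6, 13.9, 324.7]
orientation: [-0.09, 3.14, -0.0]
ft_force: [-0.1, -0.0, -3.1]
width: 18.1
```

```bash
python3 - <<'E'
from h import *
s=snap('scene','s5')['img'][60:300,100:420,::-1]; t=snap('top','t5')['img'][130:330,80:400,::-1]
c=np.vstack([cv2.resize(s,(400,300)),cv2.resize(t,(480,300))[:,:400]])
cv2.imwrite('pics/m5.png',cv2.convertScaleAbs(c,alpha=1.3)); o=ctrl.get_obs();print(o['t'],o['ee_pos'],o['orientation'],o['ft_force'],abs(o['qvel']).max(),o['width'])
E
```

```text
36.55 [620.58622458  13.8875741  324.66704582] [-8.98705413e-02  3.14030419e+00  1.98598589e-05] [-0.11933171 -0.52877779 -2.53880147] 0.0016030241014024056 17.821943162910156
```

View pics/m5.png

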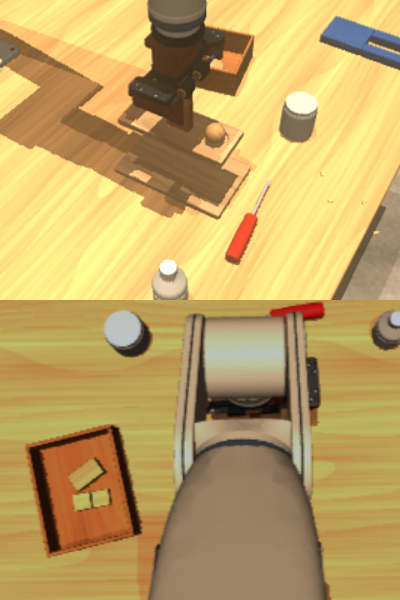

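The tray is level and parallel over the board. The ball is in its pocket at (215,133), the offcuts are in the box, and the bystanders haven't moved. I'm handing the job in.

```bash
python3 -c "
from workcell import ctrl
print(ctrl.close_job())"
```

```text
the job is handed in; nothing more can be done
None
```

I put both offcuts in the scrap box and let them go. I then lifted the tray by its handle, carried it level to the board, and handed the job in at about 36.6 s with the gripper still holding it. The hand-in gave no verdict.

Last checks before handing in:
- **Position:** the gripper was at x 620.6, y 13.9 mm, and I had measured the board's centre at 620.3, 14.3 mm. From the gripper height, the tray's underside is about 112 mm above the bench, or 100 mm above the board's top.
- **Alignment:** the tray's long side is within about 1° of the board's, by calculation. The tool was pointing straight down, and the picture showed the tray level.
- **Hold:** the fingers were 17.8 mm apart on the 18 mm handle. The wrist carried about 3 N and the joints were still.
- **Scene:** the ball was in its pocket and both offcuts lay in the box. The tin, glue bottle and screwdriver looked unmoved, judged by eye and not measured again.

One pair of move calls was refused because the rows left out the twist. Nothing moved, and I resent them. No check failed or disagreed.

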